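Cup on the drip tray, tray onto the dispenser's pegs

ROBOT

A 6-joint arm with a two-finger parallel gripper is mounted at the origin on the work surface. World frame = base frame: x ahead of the robot, y to its left, z up, the work surface at z = 0. Lengths are in m, angles in degrees, forces in N, time in s.
With the tool pointing down it reaches from about 0.3 to 0.75 m from the base axis. Payload 8.5 kg.
Tool frame: the origin (TCP) lies midway between the tips of the shut fingers; the grasp point (between the pads) lies grasp_offset behind it (grasp_offset is the distance from the TCP to the grasp point, in m); z points along the fingers, y is the line along which they close (so a half turn about z gives the same grasp; the last joint's range is limited). The gripper opens to 85 mm and grips with 20 to 120 N. Pads are 22 mm wide; open, the fingers measure 114 mm over their backs; the gripper's body (76 mm by 85 mm) begins 54 mm behind the grasp point. The pads swing forward as they close: fully open they stand 13 mm farther back than shut.
Start: joints at [-86.247, 21.807, 74.336, -0, 83.858, -12.336], TCP at [0.152, -0.528, 0.231] pointing down, gripper open.
Joint ranges: [-178.18, 178.18], [-50.72, 133.34], [12.68, 142.11], [-81.47, 261.47], [9.98, 163.14], [-165.26, 165.26]. Speed limits (degrees/s): [136.94, 136.94, 180, 180, 180, 180].

INTERFACE

Orientations are given as a 3x3 rotation matrix whose columns are the frame's x, y, z axes.
In Python, from rig import observe, get_image, camera_params, close_job, grasp_offset gives the robot as it stands.
- The arm moves only by the shell command python3 -m handwheel 'ROWS' [OPENING] [FORCE]. ROWS is JSON, a list of rows, each a list of 2 entries, a list of its own where there are three numbers: the shift along the tool's x, y, z as a fraction of full scale, then the turn, a rotation vector about the tool's x, y, z as a fraction of full scale. In form: [[[dx, dy, dz], [ax, ay, az]], ...]. A call has 1 to 10 rows; each row is the pose to reach, as a shift and turn from the pose commanded when the call began, along the tool's axes at that moment, turning the shorter way round; what a row does not reach only later rows make up. Full scale, the value 1, is 0.5 m for a shift and pi rad for a turn. A row lasts 1/10 s, in which the tool goes at most 50 mm and 8.59 degrees, less where a joint would pass 70% of its speed; a pose out of reach is approached as far as the arm can. A call with a number of a shift or a turn outside -1 to 1 is refused whole. A call with a gripper value outside its range is refused whole. OPENING is the opening, from 0 (shut) to 1 (fully open), set as the call begins (- or left out, the last holds). The fingers move at their own pace and stop on an object; FORCE is the grip in N (left out, the last holds). Time passes only in rows, so rows that repeat a pose let the fingers close. It gives the time, the measured TCP pose, the force, the opening and the grip force at its end, in the units of the state.
- observe(): the state, without advancing time (a new reading comes with each control period).
- get_image(name): name is "scene" or "side" or "wrist"; returns (picture, depth): 420x560x3 uint8, red, green, blue; 420x560 float32, m along the optical axis (not along the pixel's ray), 0 where there is no reading.
- camera_params(name): a dict with "K" (3x3 intrinsics, pixels), "R" (3x3) and "t" (3): a world point X has camera coordinates R X + t. Camera axes: x right, y down, z forward; pixel columns grow to the right and rows downward; lengths in m; the calibration is good to about 2 mm. The wrist camera is an equidistant fisheye: a pixel r from the principal point sees the ray r / f radians off the axis. A picture is of the moment at which its call begins: read the wrist's pose just before it. camera_params takes no time and is no camera call; for the wrist camera it gives the pose at the moment of the call.
- close_job(): hands the job in; it is judged then, once.
The state is a dict: "time_s": time; "q": joint angles; "qvel": joint speeds; "joint_efforts": joint torques, N m; "position": TCP position; "tool_rot": TCP orientation; "ft_force": force on the tool from outside, world axes, zero at the start; "wrist_torque": the same for the moment, N m; "grip_width": finger opening in m; "gripper_force": force on a finger pad.
Only numpy, scipy, OpenCV 4.12 (cv2) and the standard library are available. Lean on these libraries where they do the work, as an engineer would, in place of code of your own. Each camera call takes 0.05 s, during which the arm holds its last target. There are 200 camera calls.

TASK

Get the water dispenser ready for the next cup: gently stand the small cup upright in the middle of the loose drip tray, let go of it, and only then slide the tray, cup and all, along the shelf onto the dispenser's two pegs until it is fully home, flush against the dispenser. Keep the tray on the shelf (never lift it), keep the cup standing in the middle, and leave the tall cup, dish rack, lunch box and strainer where they are.

Things in the scene. Friction and masses are not known exactly. Their poses are not given: they have to be found in the camera images.
- dispenser: Fixed countertop water dispenser, 240 mm tall, grey with white head. Origin at shelf level, middle of its flat peg face (170 wide, 50 mm high; the 150 mm wide head above is flush with it). +x points into the dispenser (the tray comes home along +x), y along the face. Two level 9 mm pegs at y = -40 and +40 mm, 13 mm above the shelf, stick out 24 mm to -x, the last 10 mm tapering to 3 mm.
- spout (a point): Tip of the dispenser's spout, a 16 mm thick steel pipe over the tray's place: 55 mm in front of the peg face (dispenser x = -55 mm, y = 0), lowest point 152 mm above the shelf.
- tray: Loose steel drip tray, flat slab 150 (x) by 140 (y) by 26 mm thick, 0.6 kg, dark stripes on top. Origin: centre of underside. Its +x edge has two slots at y = -40 and +40 mm, 13 wide, 28 deep, open above, slot floor 5 mm up; other edges plain. Home when its axes match the dispenser's and its origin is at dispenser x = -75 mm, y = 0. An off-centre push on an edge turns it.
- tray_back (a point): Point on the tray: middle of its slotted (+x) edge at the underside, 75 mm from the tray's origin. It meets the dispenser's origin when home. At the start it is well clear of the pegs and the tray is turned up to about 0.55 rad from the dispenser.
- small_cup: The smaller of the two green ceramic cups: no handle, 60 mm diameter at the rim (slightly narrower at the foot), 62 mm tall, 4 mm wall, about 0.16 kg. Origin at the centre of its underside, z up. Stands upright on the shelf.
- tall_cup: The taller green cup, to be left alone: no handle, 72 mm rim diameter, 105 mm tall. Origin at the centre of its underside.
- dish_rack: Bamboo dish rack, to be left alone: 120 mm (x) by 274 mm (y), 92 mm high, two white plates standing in it up to 150 mm high. Origin at the middle of its near (-x) edge at shelf level; it extends 120 mm to +x.
- lunch_box: Lunch box with snap lid, to be left alone: 126 mm (x) by 185 mm (y) by 62 mm high. Origin at the middle of its near (-x) edge at shelf level; it extends 126 mm to +x.
- strainer: Steel strainer, to be left alone: bowl of 150 mm diameter, 55 mm high, with a wire handle reaching 160 mm from its centre to its +y side. Origin at shelf level under the nearest (-x) point of its rim; the bowl's centre is 75 mm from it along +x.
Not all that is in view belongs to the job. There is more than one size of the tray; the one meant has the size given above. What is shaped like the small_cup but red is not meant.

How it is judged (in metres and radians):
On the way, in this order (a step that is already met when the one before it is completed fails the run):
1. the small cup stands released in the middle of the tray while the tray is still clear of the pegs (horizontal distance between small_cup and tray below 0.025 m and z of small_cup in the frame of tray between 0.021 and 0.031 m and angle between small_cup's own z axis and vertical below 0.1 rad and x of tray_back in the frame of dispenser below -0.026 m and contact force between small_cup and the fingers below 0.1 N), for 0.2 s.
2. the tray is fully home on both pegs with the cup standing on it (horizontal distance between small_cup and tray below 0.025 m and z of small_cup in the frame of tray between 0.021 and 0.031 m and angle between small_cup's own z axis and vertical below 0.1 rad and x of tray_back in the frame of dispenser between -0.003 and 0.004 m and y of tray_back in the frame of dispenser between -0.004 and 0.004 m and angle between the x axis of tray and the x axis of dispenser, either way round below 0.05 rad and angle between tray's own z axis and vertical below 0.04 rad and height (world z) of tray below 0.004 m), for 0.2 s.
At the end, for the whole second after the job is handed in: The tray lies flat on the shelf with both pegs in its slots, its back edge within 3 mm of the dispenser's face, within 4 mm sideways and 0.05 rad of square; the small cup stands upright on it within 25 mm of the tray's centre; both at rest (all of step 2 and linear speed of tray below 0.01 m/s and linear speed of small_cup below 0.02 m/s); the robot touches nothing.
It fails at once if the tray is lifted off the shelf (10 mm) (height (world z) of tray above 0.01 m).
It fails at once if the small cup is tipped over 0.5 rad (angle between small_cup's own z axis and vertical above 0.5 rad).
It fails at once if the small cup is dropped or slammed on the tray (over 40 N) (contact force between small_cup and tray above 40 N).
It fails at once if the tall cup, dish rack, lunch box or strainer is moved more than 20 mm (distance of any of tall_cup, dish_rack, lunch_box, strainer from where it was at the start of the episode above 0.02 m).
It also fails if it takes over 72 s, if anything falls off the work surface, if the arm or the gripper's body presses on something with over 40 N, if the wrist force passes 120 N, or if a joint passes its speed limit or range.

## Working session

There is one attempt and no reset: what is moved stays moved. The work goes in short steps, Python scripts to look and compute and a shell command to move; the robot and the scene stay as the last step left them, time stands still between calls to the robot, and variables do not carry over. Pictures are saved under pics/ and viewed, at most 13 in all, crops included, and the job is handed in when it is done.

```bash
mkdir -p pics; ls; cat > h.py <<'E'
import numpy as np, cv2
from rig import observe, get_image, camera_params, close_job, grasp_offset
def pts(n,d,c):
    K,R,t=[np.array(c[k]) for k in('K','R','t')]
    v,u=np.mgrid[:420,:560]
    P=np.stack([(u-K[0,2])/K[0,0]*d,(v-K[1,2])/K[1,1]*d,d],-1)
    return (P-t)@R
E
python3 - <<'E'
from h import *
for n in('scene','side'):
    im,d=get_image(n);cv2.imwrite(f'pics/{n}0.png',im[:,:,::-1]);np.savez(f'{n}0.npz',im=im,d=d)
    c=camera_params(n);print(n,c)
print(grasp_offset if not callable(grasp_offset) else grasp_offset());o=observe();print(o)
E
```

```text
pics
scene {'K': array([[456.90624897,   0.        , 283.49372725],
       [  0.        , 456.90624897, 213.68057852],
       [  0.        ,   0.        ,   1.        ]]), 'R': array([[-0.61226135,  0.79064856,  0.00330061],
       [ 0.63370627,  0.49321642, -0.59594792],
       [-0.47281327, -0.36278426, -0.80301631]]), 't': array([ 0.40504106, -0.25407064,  1.62664369])}
side {'K': array([[516.43957626,   0.        , 284.51071939],
       [  0.        , 516.43957626, 218.23360299],
       [  0.        ,   0.        ,   1.        ]]), 'R': array([[-0.72793776, -0.68538373, -0.01886158],
       [-0.3961886 ,  0.4429205 , -0.8042736 ],
       [ 0.55959022, -0.57798838, -0.59395978]]), 't': array([0.38267721, 0.33789653, 0.9807458 ])}
0.0187
{'time_s': 0.1, 'q': array([-8.62458878e+01,  2.18400874e+01,  7.43788064e+01, -3.81608736e-04,
        8.38583397e+01, -1.23363916e+01]), 'qvel': array([ 0.00418259, -0.09188958, -0.04324175,  0.03745009, -0.01913663,
       -0.15720645]), 'joint_efforts': array([ 3.28160851e-03, -4.49220157e+01, -2.31655097e+01, -2.07173621e-04,
        3.66265289e-03,  4.67439463e-06]), 'position': array([ 0.15240882, -0.52819583,  0.23075524]), 'tool_rot': array([[ 9.60824917e-01,  2.77156037e-01, -9.48664561e-05],
       [ 2.77155910e-01, -9.60824018e-01,  1.34465265e-03],
       [ 2.81528632e-04, -1.31826858e-03, -9.99999091e-01]]), 'ft_force': array([-0.46042577, -0.53208097, -0.13171168]), 'wrist_torque': array([-0.02285079, -0.0069229 , -0.02145599]), 'gripper_force': 0.0, 'grip_width': 0.08522244761392421}
```

View pics/scene0.png

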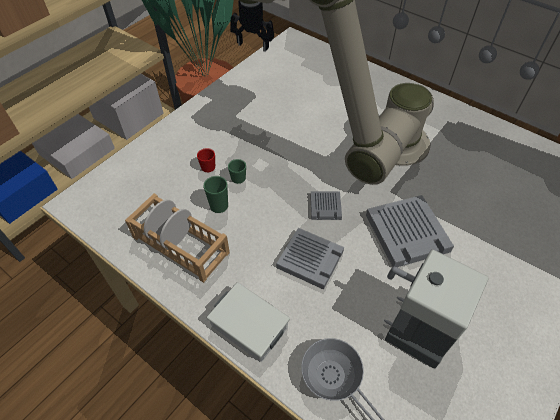

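View pics/side0.png

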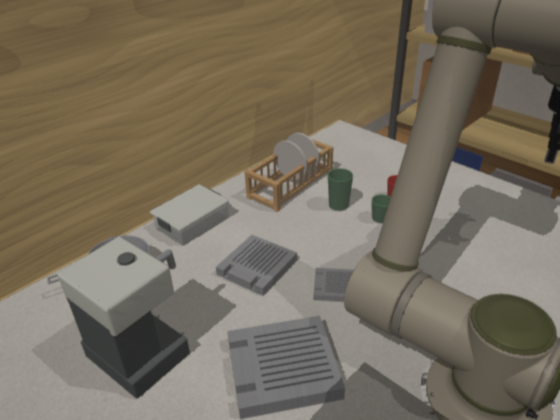

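The scene view shows the small green cup at (237,171), beside the tall cup at (216,195) and the red cup at (207,160). There are three trays, at (325,205), (310,258) and (408,230). The dispenser is at (437,305), with its spout at (400,272) pointing up-left. Next I'll measure the sizes from depth.

```bash
cat > m.py <<'E'
from h import *
S=np.load('scene0.npz');im,d=S['im'],S['d'];c=camera_params('scene');P=pts('scene',d,c)
hsv=cv2.cvtColor(im,cv2.COLOR_RGB2HSV)
def rect(name,seed,zlo,zhi,r=60):
    m=((P[...,2]>zlo)&(P[...,2]<zhi)&(d>0)).astype(np.uint8)
    m=cv2.morphologyEx(m,cv2.MORPH_OPEN,np.ones((2,2)))
    n,l,st,_=cv2.connectedComponentsWithStats(m,connectivity=4)
    k=l[seed[1],seed[0]]
    if k==0: print(name,'seed 0',P[seed[1],seed[0]]);return
    Q=P[l==k]; z=np.median(Q[:,2])
    (cx,cy),(w,h),a=cv2.minAreaRect((Q[:,:2]*1000).astype(np.float32))
    print(name,len(Q),'z',z.round(4),np.percentile(Q[:,2],98).round(4),'c',round(cx,1),round(cy,1),'wh',round(w,1),round(h,1),'a',round(a,1))
    return Q
for nm,s in(('small',(322,201)),('med',(300,255)),('large',(402,225))): rect(nm,s,0.012,0.06)
rect('head',(450,285),0.2,0.26)
for nm,s in(('cup',(237,171)),('tall',(216,195)),('red',(207,160))): rect(nm,s,0.01,0.12)
rect('lunch',(248,320),0.04,0.08);rect('strain',(330,375),0.02,0.08);rect('rack',(175,225),0.02,0.2)
n,l,st,ce=cv2.connectedComponentsWithStats(((hsv[...,0]>65)&(hsv[...,0]<95)&(hsv[...,1]>80)).astype(np.uint8))
for i in range(1,n):
    if 100<st[i,4]<3000:
        Q=P[l==i];z=np.percentile(Q[:,2],99);T=Q[Q[:,2]>z-.004]
        print('green',ce[i].round(),st[i,4],z.round(4),cv2.minEnclosingCircle((T[:,:2]*1000).astype(np.float32)))
# wrist
E
python3 m.py
```

```text
small 772 z 0.0184 0.0236 c 744.9 184.3 wh 958.3 99.9 a 31.9
med 2302 z 0.027 0.0322 c 860.0 160.4 wh 770.8 177.0 a 23.5
large 3696 z 0.0355 0.0413 c 673.6 236.3 wh 1023.2 268.9 a 2.8
head 4413 z 0.2404 0.2485 c 737.2 355.9 wh 202.4 861.8 a 81.9
cup 345 z 0.04 0.0661 c 809.9 -4.3 wh 1085.0 55.6 a 44.4
tall 695 z 0.0718 0.108 c 867.6 -4.0 wh 1009.1 68.6 a 48.2
red 336 z 0.0434 0.0656 c 831.0 -56.8 wh 1138.4 57.0 a 49.6
lunch 3355 z 0.0632 0.0677 c 941.9 198.8 wh 579.5 204.0 a 59.1
strain seed 0 [0.82562494 0.27274857 0.00672723]
rack 3515 z 0.0888 0.1487 c 878.6 -23.7 wh 1000.2 245.1 a 68.2
green [163.  15.] 792 0.1224 ((590.4576416015625, -404.326416015625), 992.240478515625)
green [212.  14.] 1073 0.1279 ((540.5410766601562, -336.42791748046875), 970.4314575195312)
green [237. 171.] 266 0.068 ((832.8281860351562, 18.968582153320312), 510.63726806640625)
green [217. 194.] 543 0.1096 ((879.7777709960938, 33.07853698730469), 469.1658630371094)
```

```bash
cat > m.py <<'E'
from h import *
import sys
def plane(uv,c,z):
    K,R,t=[np.array(c[k]) for k in('K','R','t')]
    r=np.c_[(uv[:,0]-K[0,2])/K[0,0],(uv[:,1]-K[1,2])/K[1,1],np.ones(len(uv))]@R
    C=-t@R
    return C+r*((z-C[2])/r[:,2])[:,None]
def rect(name,cam,seed,zlo,zhi,ztop):
    S=np.load(cam+'0.npz');d=S['d'];c=camera_params(cam);P=pts(cam,cv2.medianBlur(d,5),c)
    m=((P[...,2]>zlo)&(P[...,2]<zhi)&(d>0)).astype(np.uint8)
    m=cv2.morphologyEx(m,cv2.MORPH_OPEN,np.ones((3,3)))
    n,l,st,_=cv2.connectedComponentsWithStats(m,connectivity=4)
    k=l[seed[1],seed[0]]
    if k==0: print(name,'seed 0',P[seed[1],seed[0]]);return
    v,u=np.nonzero(l==k);Q=plane(np.c_[u,v].astype(float),c,ztop)
    (cx,cy),(w,h),a=cv2.minAreaRect((Q[:,:2]*1000).astype(np.float32))
    print(name,cam,len(Q),'z',np.median(P[l==k][:,2]).round(4),'c',round(cx,1),round(cy,1),'wh',round(w,1),round(h,1),'a',round(a,1), 'mean',(Q.mean(0)*1000).round(1)[:2])
    return l==k
if __name__=='__main__':
    rect('small','scene',(322,201),.012,.06,.018)
    rect('med','scene',(300,255),.018,.06,.026)
    rect('med','side',(255,255),.018,.06,.026)
    rect('large','scene',(402,225),.02,.06,.036)
    rect('head','scene',(450,285),.22,.26,.24)
    rect('head','side',(110,275),.22,.26,.24)
    rect('cup','scene',(237,165),.055,.075,.062);rect('cup','side',(382,203),.055,.075,.062)
    rect('tall','scene',(216,184),.097,.12,.105);rect('tall','side',(340,178),.097,.12,.105)
    rect('red','scene',(207,155),.055,.075,.062)
    rect('lunch','scene',(248,320),.045,.08,.062);rect('rack','scene',(200,262),.07,.1,.092)
    rect('strain','scene',(306,372),.03,.08,.055)
    c=camera_params('scene');print('spout',plane(np.array([[393.,276],[403,278]]),c,.155))
    for n in('scene','side'):
        c=camera_params(n);K,R,t=c['K'],c['R'],c['t']
E
python3 m.py
python3 - <<'E'
from h import *
a=np.load('scene0.npz')['im'][200:350,265:495];b=np.load('side0.npz')['im'][220:400,50:320]
a=cv2.resize(a,None,fx=2.6,fy=2.6,interpolation=2);cv2.imwrite('pics/a.png',a[:,:,::-1])
b=cv2.resize(b,None,fx=2.6,fy=2.6,interpolation=2);cv2.imwrite('pics/b.png',b[:,:,::-1])
E
```

```text
small scene 768 z 0.0184 c 397.3 -37.3 wh 104.1 94.0 a 37.3 mean [397.3 -37.5]
med scene 2207 z 0.0273 c 585.5 37.8 wh 145.2 151.3 a 10.3 mean [587.2  38. ]
med side 2430 z 0.0267 c 581.7 39.7 wh 146.0 157.8 a 10.0 mean [579.9  41.3]
large scene 3537 z 0.0356 c 332.3 217.5 wh 210.2 193.1 a 54.8 mean [333.4 217.3]
head scene 4023 z 0.2408 c 579.8 393.7 wh 159.0 141.1 a 4.7 mean [582.5 396.1]
head side 5067 z 0.2405 c 562.1 398.9 wh 166.7 146.0 a 4.4 mean [558.3 402.1]
cup seed 0 [ 0.45825336 -0.35139842  0.03935209]
cup seed 0 [ 0.48720429 -0.35599063  0.03679383]
tall seed 0 [ 0.57953622 -0.32785243  0.07263559]
tall seed 0 [ 0.61766623 -0.33054833  0.0764153 ]
red seed 0 [ 0.48333954 -0.46383557  0.03522452]
lunch scene 3314 z 0.0633 c 851.3 32.3 wh 127.3 188.8 a 1.6 mean [852.5  34.4]
rack scene 952 z 0.091 c 777.5 -224.8 wh 126.4 149.5 a 3.1 mean [ 779.4 -221. ]
strain scene 1119 z 0.0444 c 823.0 271.6 wh 148.0 147.5 a 50.7 mean [811.8 270.5]
spout [[0.57560681 0.27537389 0.155     ]
 [0.56535692 0.29764981 0.155     ]]
```

View pics/a.png

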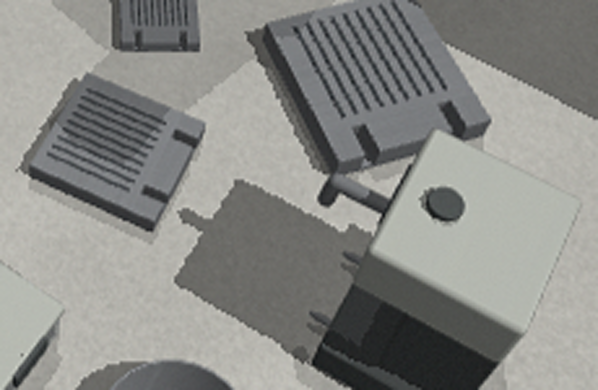

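View pics/b.png

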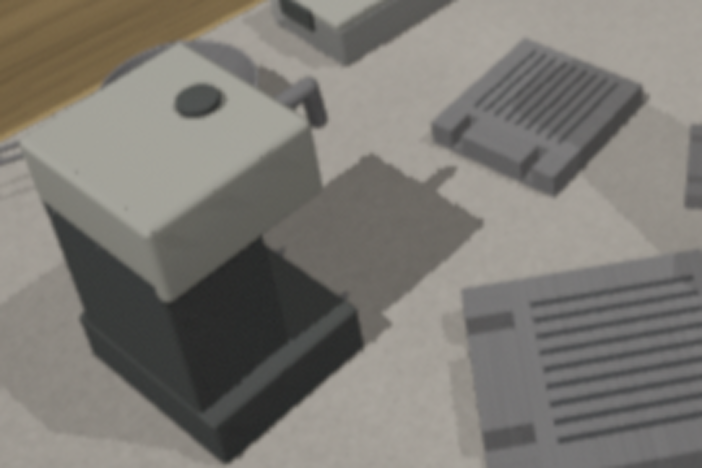

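```bash
cat > m2.py <<'E'
from m import *
def edges(name,cam,seed,zlo,zhi,ztop):
    import io,contextlib
    with contextlib.redirect_stdout(io.StringIO()): M=rect(name,cam,seed,zlo,zhi,ztop)
    ct=max(cv2.findContours(M.astype(np.uint8),0,1)[0],key=cv2.contourArea)
    ap=cv2.approxPolyDP(ct,5,True)[:,0]
    Q=plane(ap.astype(float),camera_params(cam),ztop)[:,:2]*1000
    print(name,cam,[(list(map(int,p)),list(q.round(0))) for p,q in zip(ap,Q)])
edges('med','scene',(300,255),.018,.06,.026);edges('med','side',(255,255),.018,.06,.026)
edges('head','scene',(450,285),.22,.26,.24);edges('head','side',(110,275),.22,.26,.24)
for cam,p in(('scene',[[336,251],[325,274]]),('side',[[50+455/2.6,220+130/2.6],[50+525/2.6,220+160/2.6]])):
    print('slots',plane(np.array(p,float),camera_params(cam),.026)[:,:2])
print('pegs',plane(np.array([[398,298.],[385.5,321]]),camera_params('scene'),.013)[:,:2])
for cam,pp in(('scene',((237,171),(217,194),(207,160))),('side',((382,208),(340,190),(395,190)))):
    S=np.load(cam+'0.npz');im,d=S['im'],S['d'];c=camera_params(cam);P=pts(cam,d,c)
    hsv=cv2.cvtColor(im,cv2.COLOR_RGB2HSV)
    n,l,st,ce=cv2.connectedComponentsWithStats(((hsv[...,1]>90)&(P[...,2]>.006)&(P[...,2]<.13)&(abs(P[...,1]+.38)<.15)).astype(np.uint8))
    for p,h in zip(pp,(.062,.105,.062)):
        k=l[p[1],p[0]]
        if not k: print(cam,p,'none',hsv[p[1],p[0]]);continue
        Q=P[l==k];T=Q[(Q[:,2]>h-.012)&(Q[:,2]<h+.006)]
        print(cam,p,len(Q),len(T),cv2.minEnclosingCircle((T[:,:2]*1000).astype(np.float32)),np.median(T,0))
        v,u=np.nonzero(l==k);
        Z=plane(np.c_[u,v].astype(float),c,h)[:,:2]*1000; print('  bbox on rim plane',st[k],Z.min(0).round(),Z.max(0).round())
E
python3 m2.py
```

```text
med scene [([297, 229], [np.float64(535.0), np.float64(-47.0)]), ([277, 264], [np.float64(666.0), np.float64(-20.0)]), ([324, 284], [np.float64(637.0), np.float64(122.0)]), ([320, 274], [np.float64(618.0), np.float64(95.0)]), ([330, 274], [np.float64(601.0), np.float64(117.0)]), ([333, 253], [np.float64(538.0), np.float64(85.0)]), ([342, 247], [np.float64(505.0), np.float64(95.0)])]
med side [([252, 235], [np.float64(664.0), np.float64(-23.0)]), ([217, 270], [np.float64(628.0), np.float64(128.0)]), ([231, 267], [np.float64(611.0), np.float64(98.0)]), ([228, 274], [np.float64(598.0), np.float64(119.0)]), ([248, 284], [np.float64(538.0), np.float64(111.0)]), ([257, 278], [np.float64(537.0), np.float64(82.0)]), ([263, 290], [np.float64(498.0), np.float64(101.0)]), ([295, 252], [np.float64(534.0), np.float64(-48.0)])]
head scene [([431, 250], [np.float64(511.0), np.float64(322.0)]), ([405, 299], [np.float64(661.0), np.float64(335.0)]), ([464, 330], [np.float64(648.0), np.float64(467.0)]), ([487, 277], [np.float64(499.0), np.float64(455.0)])]
head side [([120, 237], [np.float64(646.0), np
[... 246 characters left out ...]
[np.float64(515.0), np.float64(322.0)])]
slots [[0.52727375 0.08840522]
 [0.60914556 0.10628489]]
slots [[0.61382775 0.11459557]
 [0.53670331 0.09886005]]
pegs [[0.54131649 0.30314398]
 [0.62053513 0.30995313]]
scene (237, 171) 1 0 ((0.0, 0.0), 0.0) [nan nan nan]
  bbox on rim plane [237 171   1   1   1] [ 492. -319.] [ 492. -319.]
scene (217, 194) none [68 90 62]
scene (207, 160) 346 134 ((502.5124206542969, -448.0792236328125), 31.422203063964844) [ 0.50169865 -0.44837602  0.05972479]
  bbox on rim plane [197 148  18  24 346] [ 472. -477.] [ 557. -385.]
side (382, 208) none [58 52 74]
side (340, 190) none [58 51 75]
side (395, 190) none [ 20  45 102]
  return _methods._mean(a, axis=axis, dtype=dtype,
  ret = um.true_divide(
```

```bash
cat > cup.py <<'E'
from m import *
for cam,pp in(('scene',((237,171),(217,194))),('side',((382,208),(340,190)))):
    S=np.load(cam+'0.npz');im,d=S['im'],S['d'];c=camera_params(cam);P=pts(cam,d,c)
    hsv=cv2.cvtColor(im,cv2.COLOR_RGB2HSV)
    n,l,st,ce=cv2.connectedComponentsWithStats(((hsv[...,0]>48)&(hsv[...,0]<95)&(hsv[...,1]>35)).astype(np.uint8))
    for p,h in zip(pp,(.062,.105)):
        k=l[p[1],p[0]]
        if not k: print(cam,p,'none',hsv[p[1],p[0]]);continue
        Q=P[l==k];T=Q[(Q[:,2]>h-.008)&(Q[:,2]<h+.006)];T=T[np.linalg.norm(T[:,:2]-np.median(T[:,:2],0),axis=1)<.06]
        x,y,w,hh,A=st[k]
        # rim: widest-row mid, ellipse from top of bbox; ellipse fitted to hull's upper part
        v,u=np.nonzero(l==k);Z=plane(np.c_[u,v].astype(float),c,h)[:,:2]*1000
        left=[u[v==r].min() for r in range(y,y+hh)];right=[u[v==r].max() for r in range(y,y+hh)]
        print(cam,p,st[k],len(T),cv2.minEnclosingCircle((T[:,:2]*1000).astype(np.float32)))
        top=plane(np.array([[x+w/2-.5,y-.5]]),c,h)[0]; C=-np.array(c['t'])@np.array(c['R']);g=(C-top)[:2];g/=np.linalg.norm(g)
        print('   from far rim',(top[:2]+g*(.030 if h<.1 else .036))*1000)
E
python3 cup.py
```

```text
scene (237, 171) [228 159  18  25 357] 108 ((475.2743225097656, -333.0595397949219), 31.148733139038086)
   from far rim [ 473.10083708 -334.8782459 ]
scene (217, 194) [204 176  24  37 710] 144 ((600.296142578125, -304.6392822265625), 37.845237731933594)
   from far rim [ 596.49854331 -302.82547813]
side (382, 208) [372 195  18  28 366] 106 ((473.4666748046875, -334.8961486816406), 32.1060791015625)
   from far rim [ 479.18085634 -330.09279741]
side (340, 190) [328 169  25  41 825] 152 ((600.5000610351562, -305.4971923828125), 37.915870666503906)
   from far rim [ 600.00681041 -304.60559219]
```

```bash
cat > go.py <<'E'
# usage: go.py x y z yawY(deg of tool y in world) [tilt deg: tool z leaned, about tool y]
from h import *; import sys
from scipy.spatial.transform import Rotation as Ro
a=list(map(float,sys.argv[1:]));o=observe();R=o['tool_rot'];p=o['position']
th=np.radians(a[3]);y=np.array([np.cos(th),np.sin(th),0]);z=np.array([0,0,-1.]);x=np.cross(y,z)
T=np.c_[x,y,z]
if len(a)>4: T=T@Ro.from_euler('y',a[4],degrees=True).as_matrix()
s=R.T@(np.array(a[:3])-p)/.5;w=Ro.from_matrix(R.T@T).as_rotvec()/np.pi
ang=np.degrees(np.arctan2(R[1,1],R[0,1]))
print('t',round(o['time_s'],2),'p',p.round(4),'yawY',ang.round(2),'f',np.round(o['ft_force'],1),'w',round(o['grip_width'],4),'rows needed',np.linalg.norm(s)*10)
print(s.round(4).tolist(),w.round(4).tolist())
E
python3 go.py .46 .02 .25 -85
```

```text
t 0.1 p [ 0.1524 -0.5282  0.2308] yawY -73.91 f [-0.5 -0.5 -0.1] w 0.0852 rows needed 12.577779812854242
[0.895, -0.883, -0.0371] [-0.0004, -0.0, 0.0616]
```

```bash
python3 -m handwheel '[[[0.895,-0.883,-0.037],[0,0,0.0616]],[[0.895,-0.883,-0.037],[0,0,0.0616]],[[0.895,-0.883,-0.037],[0,0,0.0616]],[[0.895,-0.883,-0.037],[0,0,0.0616]],[[0.895,-0.883,-0.037],[0,0,0.0616]],[[0.895,-0.883,-0.037],[0,0,0.0616]],[[0.895,-0.883,-0.037],[0,0,0.0616]],[[0.895,-0.883,-0.037],[0,0,0.0616]],[[0.895,-0.883,-0.037],[0,0,0.0616]],[[0.895,-0.883,-0.037],[0,0,0.0616]]]'; python3 go.py .46 .02 .25 -85
```

```text
time_s: 1.1
position: [0.3974, -0.0905, 0.2461]
tool_rot: [[0.996, 0.087, 0.0], [0.087, -0.996, -0.0], [0.0, 0.0, -1.0]]
ft_force: [1.8, -0.8, -0.0]
grip_width: 0.0854
gripper_force: 0.0
t 1.1 p [ 0.3974 -0.0905  0.2461] yawY -85.01 f [ 1.8 -0.8 -0. ] w 0.0854 rows needed 2.5416511495972594
[0.1439, -0.2094, -0.0078] [0.0, -0.0, -0.0001]
```

```bash
python3 -m handwheel '[[[0.144,-0.21,0],[0,0,0]],[[0.144,-0.21,0],[0,0,0]],[[0.144,-0.21,0],[0,0,0]],[[0.144,-0.21,0],[0,0,0]],[[0.144,-0.21,0],[0,0,0]]]'|head -2; python3 - <<'E'
from h import *
c=camera_params('wrist');im,d=get_image('wrist');print(c)
np.savez('wrist1.npz',im=im,d=d,**{k:np.array(c[k]) for k in 'KRt'})
cv2.imwrite('pics/w1.png',im[:,:,::-1])
E
python3 go.py .46 .02 .25 -85
```

```text
time_s: 1.6
position: [0.4593, 0.0185, 0.2456]
{'K': array([[325.1922621 ,   0.        , 283.02629636],
       [  0.        , 325.1922621 , 212.28405294],
       [  0.        ,   0.        ,   1.        ]]), 'R': array([[ 8.79381127e-02, -9.96125938e-01, -6.91553278e-05],
       [-9.57425976e-01, -8.45408383e-02,  2.76022368e-01],
       [-2.74958887e-01, -2.42066750e-02, -9.61151209e-01]]), 't': array([-0.02218245,  0.40183838,  0.51893375])}
t 1.65 p [0.4592 0.0178 0.2458] yawY -85.01 f [ 0.1  0.8 -0.1] w 0.0852 rows needed 0.09615034663027186
[0.002, -0.0042, -0.0084] [0.0, 0.0003, -0.0]
```

View pics/w1.png

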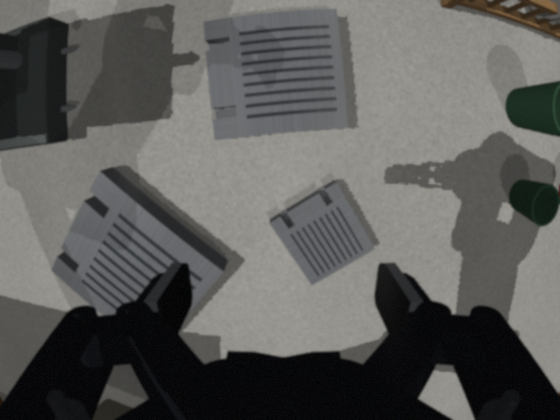

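The wrist view shows the target tray at (278,75), with its slots on the left side at about (218,40) and (222,115). The dispenser base edge is at x≈67, from (67,20) to (67,140), with pegs near (72,48) and (72,107). I'll compute the positions by casting rays.

```bash
cat > w.py <<'E'
from h import *
def ray(uv,c):
    K,R,t=[np.array(c[k]) for k in 'KRt'];uv=np.array(uv,float)
    q=(uv-K[:2,2])/K[0,0];r=np.linalg.norm(q,axis=1,keepdims=True)
    return np.c_[q/r*np.sin(r),np.cos(r)]@R,-t@R
def onp(uv,c,z):
    r,C=ray(uv,c);return C+r*((z-C[2])/r[:,2])[:,None]
E
python3 - <<'E'
from w import *
S=np.load('wrist1.npz');im,d=S['im'],S['d'];g=cv2.cvtColor(im,cv2.COLOR_RGB2GRAY)
C=-S['t']@S['R'];print('cam',C)
v,u=np.mgrid[:420,:560];r,_=ray(np.c_[u.ravel(),v.ravel()],S)
ax=S['R'][2];P=(C+r*(d.ravel()/(r@ax))[:,None]).reshape(420,560,3)
z=P[...,2]
# tray top mask
m=((z>.016)&(z<.036)&(d>0)).astype(np.uint8);m=cv2.morphologyEx(m,cv2.MORPH_OPEN,np.ones((3,3)))
n,l,st,ce=cv2.connectedComponentsWithStats(m,connectivity=4);k=l[60,300];print(st[k])
vv,uu=np.nonzero(l==k);Q=onp(np.c_[uu,vv],S,.026)[:,:2]*1000;print('tray',cv2.minAreaRect(Q.astype(np.float32)))
# base top of dispenser
m=((z>.035)&(z<.065)&(d>0)&(u<120)&(v<180)).astype(np.uint8)
n,l,st,ce=cv2.connectedComponentsWithStats(m);k=1+st[1:,4].argmax();print(st[k])
E_=[]
for row in range(25,138,4):
    c=np.nonzero(l[row]==k)[0]
    if len(c):E_.append((c.max()+.5,row))
Q=onp(E_,S,.05)[:,:2]*1000;print(Q[::4].round(1))
vx,vy,x0,y0=cv2.fitLine(Q.astype(np.float32),cv2.DIST_HUBER,0,.01,.01).ravel();print('face line angle',np.degrees(np.arctan2(vy,vx))%180,x0,y0)
# pegs: dark vs surrounding and z
for row in range(30,125,3): 
    c=z[row,60:100];print(row,(c[::5]*1000).round(0).astype(int),end=' | ')
c=im[0:150,0:130];cv2.imwrite('pics/c1.png',cv2.resize(c[:,:,::-1],None,fx=4,fy=4,interpolation=2))
E
```

```text
cam [0.52936663 0.0244369  0.38785588]
[  204     9   144   131 15727]
tray ((585.2138671875, 38.32301330566406), (140.47988891601562, 150.62493896484375), 10.218844413757324)
[   0   17   56  134 5241]
[[648.3 320.6]
 [626.4 316.6]
 [605.3 315.2]
 [584.8 314.4]
 [564.4 312.4]
 [544.2 311.1]
 [524.1 308.6]
 [504.1 306.8]]
face line angle 4.3941674 573.91833 312.77048
30 [21 11  1  1 -2  1 -2 -1] | 33 [20 10  1  0  0 -1 -1 -1] | 36 [20 10  0  0  1 -1  0 -1] | 39 [21  8  0  0 -1 -2  0 -1] | 42 [19  8 -1 -1 -1  0 -1  0] | 45 [20  6  2  1  0 -1 -1 -1] | 48 [18 17 16 14  0  2  2  0] | 51 [18 16 15 -2 -2 -1 -1 -1] | 54 [17  6  0  0 -1 -1 -1 -1] | 57 [20  6  1  0  0 -1 -2  0] | 60 [18  6  1  0  0 -1 -1  1] | 63 [17  4  0  0 -1  0 -1 -1] | 66 [17  7 -1 -2  0  0  0 -1] | 69 [18  6  1  1  0  1  0 -1] | 72 [17  5  0  0  0 -1  2 -1] | 75 [18  5  0  1 -1  0  1 -1] | 78 [18  5  1  0  0  1  1 -1] | 81 [17  6  1 -1 -1  0 -2 -1] | 84 [ 17   5  -1 388  -1   0   1  -2] | 87 [17  5  0  0 -1  0 -1 -1] | 90 [17  5 -2  1 -1 -1  0 -1] | 93 [18  5 -1 -1  0 -1  0  0] | 96 [ 17   6  -1 388   0   0  -1   0] | 99 [18  5 -1 -1  0 -1  0 -1] | 102 [18  7  0  0 -2 -1  1  0] | 105 [17  6 15 13 -1  0 -2 -1] | 108 [18 17 16 -1 -1  0  0  0] | 111 [18  7  0  1  0  0  2 -1] | 114 [ 18   6  -2 388  -1  -1   0   1] | 117 [20  6 -2  0  0  0  0 -2] | 120 [18  7  0  0 -1  0  0  2] | 123 [18  7  0 -1  0  0  1  1] |
```

View pics/c1.png

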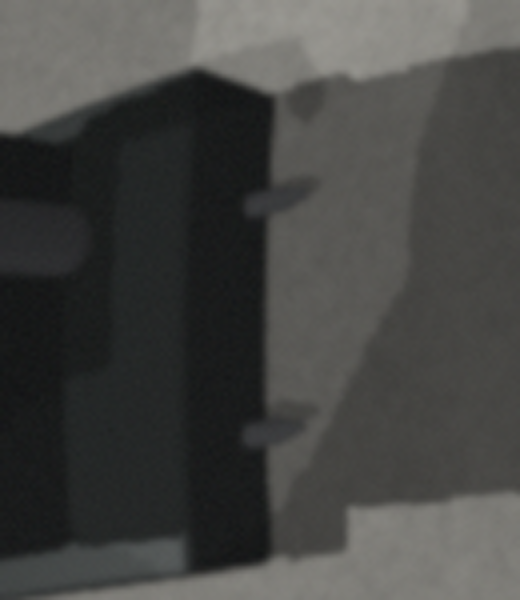

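The crop shows the base's vertical face: its top edge is at px x≈48 (rows 18–142) and its bottom edge at x≈67.5 (rows 24–140). The pegs run from roots at (62,51) and (61,108.5) to tips at (79,45) and (78,102).

```bash
python3 - <<'E'
from w import *
S=np.load('wrist1.npz')
for uv,z in(([(49,17.5),(46.5,142.5)],.05),([(67.8,24.5),(67.8,140)],0),([(62,51.),(61,108.5)],.013),([(79,45.5),(78.5,102.5)],.013)):
    Q=onp(uv,S,z)[:,:2]*1000;e=Q[0]-Q[1];print(z,Q.round(1).tolist(),'mid',Q.mean(0).round(1),'len',np.linalg.norm(e).round(1),'ang',np.degrees(np.arctan2(e[1],e[0])).round(2))
E
```

```text
0.05 [[660.3, 330.9], [497.3, 319.3]] mid [578.8 325.1] len 163.4 ang 4.07
0 [[662.2, 336.0], [496.0, 320.8]] mid [579.1 328.4] len 166.9 ang 5.21
0.013 [[620.2, 330.0], [540.1, 324.2]] mid [580.2 327.1] len 80.3 ang 4.14
0.013 [[624.5, 300.4], [546.9, 293.4]] mid [585.7 296.9] len 77.9 ang 5.18
```

```bash
python3 go.py .484 .033 -.006 -85.2
```

```text
t 1.65 p [0.4592 0.0178 0.2458] yawY -85.01 f [ 0.1  0.8 -0.1] w 0.0852 rows needed 5.069141644438284
[0.0525, -0.0259, 0.5035] [0.0, 0.0003, 0.0011]
```

```bash
python3 -m handwheel '[[[0.0525,-0.026,0.1],[0,0,0.0011]],[[0.0525,-0.026,0.2],[0,0,0.0011]],[[0.0525,-0.026,0.3],[0,0,0.0011]],[[0.0525,-0.026,0.4],[0,0,0.0011]],[[0.0525,-0.026,0.46],[0,0,0.0011]],[[0.0525,-0.026,0.46],[0,0,0.0011]],[[0.0525,-0.026,0.46],[0,0,0.0011]]]' 1|head -2;python3 go.py .484 .033 -.006 -85.2
```

```text
time_s: 2.35
position: [0.4849, 0.0326, 0.0169]
t 2.35 p [0.4849 0.0326 0.0169] yawY -85.28 f [ 0.4 -0.3  0.7] w 0.0857 rows needed 0.4590732325242898
[-0.0016, -0.001, 0.0459] [0.0, -0.0, -0.0004]
```

```bash
python3 -m handwheel '[[[0,0,0.045],[0,0,0]],[[0,0,0.045],[0,0,0]],[[0.01,0,0.045],[0,0,0]],[[0.02,0,0.045],[0,0,0]],[[0.03,0,0.045],[0,0,0]],[[0.04,0,0.045],[0,0,0]],[[0.05,0,0.045],[0,0,0]],[[0.06,0,0.045],[0,0,0]],[[0.07,0,0.045],[0,0,0]],[[0.07,0,0.045],[0,0,0]]]'
cat > tr.py <<'E'
from w import *
import sys
def shot(n):
    c=camera_params('wrist');im,d=get_image('wrist');S=dict(im=im,d=d,**{k:np.array(c[k]) for k in 'KRt'});np.savez(n+'.npz',**S);cv2.imwrite(f'pics/{n}.png',im[:,:,::-1]);return S
def tray(S,zl=.016,zh=.036,near=(.59,.04)):
    im,d=S['im'],S['d'];C=-S['t']@S['R'];v,u=np.mgrid[:420,:560];r,_=ray(np.c_[u.ravel(),v.ravel()],S)
    P=(C+r*(d.ravel()/(r@S['R'][2]))[:,None]).reshape(420,560,3);z=P[...,2]
    m=((z>zl)&(z<zh)&(d>0)).astype(np.uint8);m=cv2.morphologyEx(m,cv2.MORPH_OPEN,np.ones((3,3)))
    n,l,st,ce=cv2.connectedComponentsWithStats(m,connectivity=4)
    for k in range(1,n):
        if st[k,4]<3000: continue
        vv,uu=np.nonzero(l==k);Q=onp(np.c_[uu,vv],S,.026)[:,:2]*1000;print('comp',st[k],cv2.minAreaRect(Q.astype(np.float32)))
if __name__=='__main__': tray(shot(sys.argv[1]))
E
python3 tr.py w2
```

```text
time_s: 3.35
position: [0.5205, 0.0364, -0.0064]
tool_rot: [[0.997, 0.084, 0.002], [0.084, -0.997, -0.0], [0.002, 0.0, -1.0]]
ft_force: [0.3, -0.6, 0.0]
grip_width: 0.0853
gripper_force: 0.0
comp [   104      0    394    332 106324] ((576.634033203125, 32.404544830322266), (140.507080078125, 149.88385009765625), 4.856030464172363)
```

```bash
python3 -m handwheel '[[[-0.04,0,0],[0,0,0]],[[-0.04,0,-0.1],[0,0,0]],[[-0.04,0,-0.2],[0,0,0]],[[-0.04,-0.05,-0.3],[0,0,0]],[[-0.04,-0.1,-0.4],[0,0,0]],[[0.1,-0.1,-0.5],[0,0,0]],[[0.1,-0.1,-0.5],[0,0,0]],[[0.1,-0.1,-0.5],[0,0,0]],[[0.1,-0.1,-0.5],[0,0,0]]]'|head -2; python3 tr.py w3; python3 - <<'E'
from m import *
im,d=get_image('scene');np.savez('scene1.npz',im=im,d=d);np.savez('scene0.npz',im=im,d=d)
rect('med','scene',(304,258),.018,.06,.026)
E
```

```text
time_s: 4.3
position: [0.5652, 0.0904, 0.243]
comp [  268    93   133   124 15245] ((602.4171142578125, 34.423587799072266), (139.1624755859375, 150.11712646484375), 4.720196723937988)
comp [ 179  282   98   81 4053] ((347.33880615234375, 166.29901123046875), (145.67445373535156, 111.46892547607422), 54.051570892333984)
med scene 2252 z 0.0272 c 602.6 33.8 wh 145.5 152.7 a 5.1 mean [603.9  34. ]
```

View pics/w3.png

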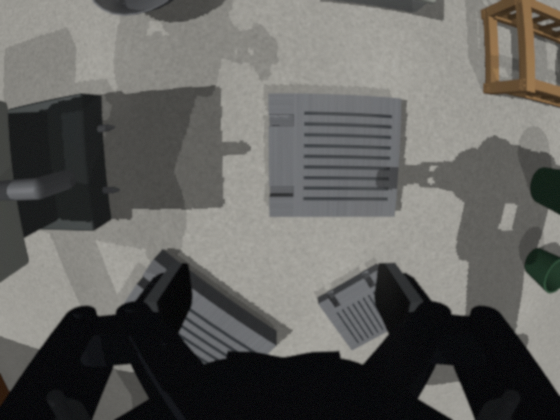

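The tray at (335,155) is now square. The dispenser face is at x≈108, with pegs near (107,128) and (112,190). I'll take the pegs and face from depth.

```bash
cat > disp.py <<'E'
from w import *
import sys
S=np.load(sys.argv[1]+'.npz');im,d=S['im'],S['d'];C=-S['t']@S['R'];v,u=np.mgrid[:420,:560];r,_=ray(np.c_[u.ravel(),v.ravel()],S)
P=(C+r*(d.ravel()/(r@S['R'][2]))[:,None]).reshape(420,560,3)
D=np.array([-.083,.9966]);N=np.array([-.9966,-.083]);O=np.array([.581,.327])
a=(P[...,:2]-O)@D;b=(P[...,:2]-O)@N;z=P[...,2];ok=d>0
pm=ok&(z>.006)&(z<.022)&(a>-.03)&(a<-.004)&(abs(b)<.06)
for s in(-1,1):
    q=pm&(b*s>0);print('peg',q.sum(),'y',(np.median(b[q])*1000).round(1),'a min/max',(np.percentile(a[q],[2,98])*1000).round(1))
f=ok&(z>.008)&(z<.044)&(abs(a)<.012)&(abs(b)<.09)
A=np.c_[b[f],np.ones(f.sum())];k=np.linalg.lstsq(A,a[f],rcond=None)[0]
res=abs(a[f]-A@k)<.003;k=np.linalg.lstsq(A[res],a[f][res],rcond=None)[0];print('face a=',k[1]*1000,'slope deg',np.degrees(k[0]),f.sum(),'b range',(np.percentile(b[f],[0.5,99.5])*1000).round(1))
f=ok&(z>.22)&(a<.1)&(abs(b)<.12);print('head',f.sum())
E
python3 disp.py wrist1; python3 disp.py w3
```

```text
peg 74 y -38.1 a min/max [-24.5  -4.5]
peg 69 y 41.3 a min/max [-24.8  -4.6]
face a= -1.136752959501004 slope deg 0.057728349264860264 1987 b range [-81.5  85.2]
head 0
peg 91 y -38.9 a min/max [-25.   -4.7]
peg 88 y 40.8 a min/max [-24.4  -4.7]
face a= -1.0661236880818887 slope deg -0.002654523938418932 1995 b range [-82.3  83.9]
head 46169
```

```bash
python3 go.py .500 .0365 .006 -85.24;python3 go.py .5225 .0365 -.006 -85.24
```

```text
t 4.4 p [0.564  0.0903 0.2422] yawY -85.22 f [-1.3 -0.2  0.1] w 0.085 rows needed 5.0122830717050695
[-0.1354, 0.0967, 0.4728] [-0.0001, 0.0008, 0.0001]
t 4.4 p [0.564  0.0903 0.2422] yawY -85.22 f [-1.3 -0.2  0.1] w 0.085 rows needed 5.147639527892588
[-0.0905, 0.1004, 0.4967] [-0.0001, 0.0008, 0.0001]
```

```bash
python3 -m handwheel '[[[-0.135,0.097,0],[0,0,0]],[[-0.135,0.097,0],[0,0,0]],[[-0.135,0.097,0.1],[0,0,0]],[[-0.135,0.097,0.2],[0,0,0]],[[-0.135,0.097,0.3],[0,0,0]],[[-0.135,0.097,0.4],[0,0,0]],[[-0.135,0.097,0.473],[0,0,0]],[[-0.135,0.097,0.473],[0,0,0]],[[-0.135,0.097,0.473],[0,0,0]]]'|head -2;python3 go.py .5225 .0365 -.006 -85.24
```

```text
time_s: 5.3
position: [0.5014, 0.0364, 0.0076]
t 5.3 p [0.5014 0.0364 0.0076] yawY -85.21 f [ 0.7 -0.6  0.9] w 0.0853 rows needed 0.5007003964820316
[0.042, 0.0033, 0.0271] [-0.0001, 0.0003, 0.0002]
```

```bash
python3 -m handwheel '[[[0,0,0.026],[0,0,0]],[[0.01,0.003,0.026],[0,0,0]],[[0.02,0.003,0.026],[0,0,0]],[[0.03,0.003,0.026],[0,0,0]],[[0.036,0.003,0.026],[0,0,0]],[[0.042,0.003,0.026],[0,0,0]],[[0.042,0.003,0.026],[0,0,0]],[[0.042,0.003,0.026],[0,0,0]]]'|head -2
python3 -m handwheel '[[[-0.02,0,0],[0,0,0]],[[-0.02,0,-0.1],[0,0,0]],[[-0.02,0,-0.2],[0,0,0]],[[-0.02,0,-0.3],[0,0,0]],[[-0.02,0,-0.4],[0,0,0]],[[-0.02,0.1,-0.5],[0,0,0]],[[-0.02,0.2,-0.5],[0,0,0]],[[-0.02,0.2,-0.5],[0,0,0]]]'|head -2;python3 tr.py w4;python3 go.py .475 -.333 .15 -85
```

```text
time_s: 6.1
position: [0.5226, 0.0368, -0.0059]
time_s: 6.9
position: [0.5217, -0.067, 0.2456]
comp [  137    43   129   127 14827] ((604.5286254882812, 34.45820617675781), (140.1686248779297, 150.9356689453125), 4.6728901863098145)
comp [  23  214  122  112 7272] ((338.08489990234375, 233.2276153564453), (169.33367919921875, 206.05125427246094), 54.888389587402344)
comp [ 203  229   96   89 4121] ((402.4855041503906, -37.670677185058594), (99.1892318725586, 92.9552993774414), 37.00800704956055)
t 6.95 p [ 0.5217 -0.0677  0.2449] yawY -85.41 f [ 0.7 -0.7 -0.4] w 0.0858 rows needed 5.712733262808111
[-0.136, 0.5211, 0.1905] [0.0006, -0.0007, -0.0023]
```

```bash
python3 go.py .455 -.32 .20 -122; python3 -c "
from h import *;print(observe()['q'])"
```

```text
t 6.95 p [ 0.5217 -0.0677  0.2449] yawY -85.41 f [ 0.7 -0.7 -0.4] w 0.0858 rows needed 5.2967364868886175
[-0.1736, 0.4922, 0.0903] [0.0004, -0.0009, 0.2033]
[-2.02718857e+01  1.87686536e+01  7.67508645e+01 -4.75979168e-02
  8.43144732e+01  6.51381078e+01]
```

```bash
python3 -m handwheel '[[[-0.174,0.492,0.09],[0,0,0.2033]],[[-0.174,0.492,0.09],[0,0,0.2033]],[[-0.174,0.492,0.09],[0,0,0.2033]],[[-0.174,0.492,0.09],[0,0,0.2033]],[[-0.174,0.492,0.09],[0,0,0.2033]],[[-0.174,0.492,0.09],[0,0,0.2033]],[[-0.174,0.492,0.09],[0,0,0.2033]],[[-0.174,0.492,0.09],[0,0,0.2033]]]' 1 25|head -2
python3 - <<'E'
from tr import *
S=shot('w5');im,d=S['im'],S['d'];C=-S['t']@S['R'];v,u=np.mgrid[:420,:560];r,_=ray(np.c_[u.ravel(),v.ravel()],S)
P=(C+r*(d.ravel()/(r@S['R'][2]))[:,None]).reshape(420,560,3);z=P[...,2]
for n,x,y,h in(('small',.475,-.333,.062),('tall',.6,-.304,.105),('red',.502,-.448,.062)):
    m=(d>0)&(abs(z-h)<.004)&(np.hypot(P[...,0]-x,P[...,1]-y)<.05);T=P[m][:,:2]*1000
    print(n,m.sum(),cv2.minEnclosingCircle(T.astype(np.float32)) if len(T) else 0, cv2.fitEllipse(T.astype(np.float32))[0] if len(T)>5 else 0)
E
python3 go.py .475 -.333 .03 -122
```

```text
time_s: 7.75
position: [0.4555, -0.3148, 0.1987]
small 995 ((477.07550048828125, -334.5163269042969), 29.767324447631836) (477.36920166015625, -334.5775146484375)
tall 1500 ((602.459228515625, -306.0791015625), 36.287689208984375) (601.868408203125, -306.3475341796875)
red 916 ((502.8830871582031, -447.51934814453125), 30.088672637939453) (503.0907287597656, -446.9031982421875)
t 7.8 p [ 0.4557 -0.3146  0.199 ] yawY -121.69 f [-0.2  0.2 -0.1] w 0.0857 rows needed 3.422736171761316
[0.0523, 0.0113, 0.3381] [-0.0002, 0.0001, 0.0017]
```

View pics/w5.png

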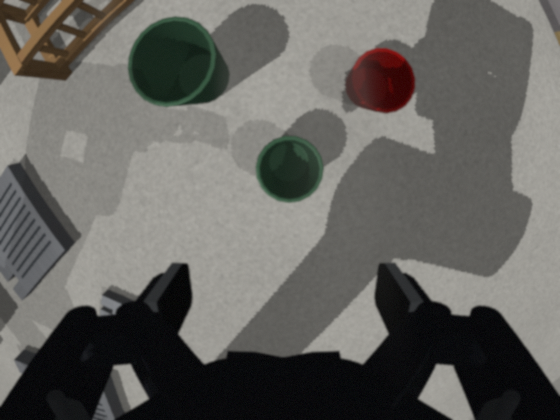

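The small cup (rim at px (290,168)) sits ahead of the open fingers and is clear of the tall cup (172,60) and the red cup (382,80). It measures (0.477, -0.3345). Now I'll descend onto it.

```bash
python3 go.py .477 -.3345 .018 -122
```

```text
t 7.8 p [ 0.4557 -0.3146  0.199 ] yawY -121.69 f [-0.2  0.2 -0.1] w 0.0857 rows needed 3.6675643564645037
[0.0572, 0.0118, 0.3621] [-0.0002, 0.0001, 0.0017]
```

```bash
python3 -m handwheel '[[[0.057,0.012,0],[0,0,0.0017]],[[0.057,0.012,0],[0,0,0.0017]],[[0.057,0.012,0.08],[0,0,0.0017]],[[0.057,0.012,0.16],[0,0,0.0017]],[[0.057,0.012,0.24],[0,0,0.0017]],[[0.057,0.012,0.30],[0,0,0.0017]],[[0.057,0.012,0.36],[0,0,0.0017]],[[0.057,0.012,0.36],[0,0,0.0017]],[[0.057,0.012,0.36],[0,0,0.0017]]]'|head -2
python3 go.py .477 -.3345 .018 -122
```

```text
time_s: 8.7
position: [0.4768, -0.3355, 0.02]
t 8.7 p [ 0.4768 -0.3355  0.02  ] yawY -122.02 f [0.5 0.7 0.9] w 0.0856 rows needed 0.043844025698163036
[-0.0008, -0.0018, 0.0039] [-0.0, -0.0001, -0.0001]
```

```bash
python3 -m handwheel '[[[0,-0.002,0.004],[0,0,0]],[[0,-0.002,0.004],[0,0,0]],[[0,-0.002,0.004],[0,0,0]],[[0,-0.002,0.004],[0,0,0]],[[0,-0.002,0.004],[0,0,0]],[[0,-0.002,0.004],[0,0,0]],[[0,-0.002,0.004],[0,0,0]],[[0,-0.002,0.004],[0,0,0]],[[0,-0.002,0.004],[0,0,0]],[[0,-0.002,0.004],[0,0,0]]]' 0.4 25
python3 -m handwheel '[[[0,0,-0.02],[0,0,0]],[[0,0,-0.06],[0,0,0]],[[0,0,-0.12],[0,0,0]],[[0,0,-0.18],[0,0,0]],[[0,0,-0.24],[0,0,0]],[[0,0,-0.30],[0,0,0]],[[0,0,-0.30],[0,0,0]],[[0,0,-0.30],[0,0,0]]]'
python3 go.py .6045 .0345 .14 -122
```

```text
time_s: 9.7
position: [0.4776, -0.3357, 0.0188]
tool_rot: [[0.847, -0.531, 0.002], [-0.531, -0.847, -0.002], [0.003, 0.0, -1.0]]
ft_force: [0.5, 3.2, 6.0]
grip_width: 0.058
gripper_force: 25.3
time_s: 10.5
position: [0.4767, -0.3353, 0.1677]
tool_rot: [[0.847, -0.531, 0.001], [-0.531, -0.847, -0.001], [0.001, 0.0, -1.0]]
ft_force: [0.8, 1.6, -2.4]
grip_width: 0.0575
gripper_force: 27.3
t 10.5 p [ 0.4767 -0.3353  0.1677] yawY -122.1 f [ 0.8  1.6 -2.4] w 0.0575 rows needed 7.844477441946872
[-0.1764, -0.7624, 0.055] [0.0001, -0.0003, -0.0005]
```

```bash
python3 -m handwheel '[[[-0.01,-0.06,0],[0,0,0]],[[-0.03,-0.14,0],[0,0,0]],[[-0.05,-0.22,0],[0,0,0]],[[-0.07,-0.30,0],[0,0,0]],[[-0.09,-0.38,0],[0,0,0]],[[-0.11,-0.46,0],[0,0,0]],[[-0.13,-0.54,0],[0,0,0]],[[-0.145,-0.62,0],[0,0,0]],[[-0.16,-0.70,0],[0,0,0]],[[-0.176,-0.762,0],[0,0,0]]]'|head -2
python3 -m handwheel '[[[0,0,0.05],[0,0,0]],[[0,0,0.1],[0,0,0]],[[0,0,0.15],[0,0,0]],[[0,0,0.18],[0,0,0]],[[0,0,0.18],[0,0,0]],[[0,0,0.18],[0,0,0]]]'
python3 go.py .6045 .0345 .047 -122
```

```text
time_s: 11.5
position: [0.6046, 0.0363, 0.1655]
time_s: 12.1
position: [0.6045, 0.0341, 0.0767]
tool_rot: [[0.847, -0.531, -0.001], [-0.531, -0.847, 0.0], [-0.001, 0.001, -1.0]]
ft_force: [-0.4, 0.1, -1.0]
grip_width: 0.0579
gripper_force: 27.5
t 12.1 p [0.6045 0.0341 0.0767] yawY -122.1 f [-0.4  0.1 -1. ] w 0.0579 rows needed 0.5944590526925974
[-0.0004, -0.0008, 0.0594] [0.0002, 0.0004, -0.0006]
```

```bash
python3 -m handwheel '[[[0,0,0.02],[0,0,0]],[[0,0,0.04],[0,0,0]],[[0,0,0.05],[0,0,0]],[[0,0,0.056],[0,0,0]],[[0,0,0.06],[0,0,0]],[[0,0,0.06],[0,0,0]],[[0,0,0.06],[0,0,0]],[[0,0,0.06],[0,0,0]]]'
```

```text
time_s: 12.9
position: [0.6049, 0.0341, 0.0473]
tool_rot: [[0.847, -0.531, 0.001], [-0.531, -0.847, -0.0], [0.0, -0.0, -1.0]]
ft_force: [-0.2, 0.2, -2.8]
grip_width: 0.0576
gripper_force: 27.5
```

```bash
python3 -m handwheel '[[[0,0,0.002],[0,0,0]],[[0,0,0.003],[0,0,0]],[[0,0,0.004],[0,0,0]],[[0,0,0.004],[0,0,0]]]'|sed -n 2p\;6p
python3 -m handwheel '[[[0,0,0],[0,0,0]]]'|grep ft
```

```text
position: [0.6047, 0.0341, 0.045]
gripper_force: 27.5
ft_force: [0.5, 0.5, -2.5]
```

```bash
python3 -m handwheel '[[[0,0,0.001],[0,0,0]],[[0,0,0.002],[0,0,0]],[[0,0,0.002],[0,0,0]],[[0,0,0.002],[0,0,0]]]'|sed -n 2p\;4p
python3 -m handwheel '[[[0,0,0.001],[0,0,0]],[[0,0,0.002],[0,0,0]],[[0,0,0.002],[0,0,0]],[[0,0,0.002],[0,0,0]]]'|sed -n 2p\;4p
```

```text
position: [0.605, 0.0341, 0.0448]
ft_force: [-1.4, 1.3, 5.2]
position: [0.6052, 0.0341, 0.0448]
ft_force: [-4.1, -0.6, 12.4]
```

```bash
python3 -m handwheel '[[[0,0,-0.002],[0,0,0]],[[0,0,-0.002],[0,0,0]],[[0,0,-0.002],[0,0,0]],[[0,0,-0.002],[0,0,0]],[[0,0,-0.002],[0,0,0]],[[0,0,-0.002],[0,0,0]],[[0,0,-0.002],[0,0,0]],[[0,0,-0.002],[0,0,0]]]' 1 25|tail -4
python3 -m handwheel '[[[0,0,-0.05],[0,0,0]],[[0,0,-0.1],[0,0,0]],[[0,0,-0.2],[0,0,0]],[[0,0,-0.3],[0,0,0]],[[-0.1,0,-0.4],[0,0,0]],[[-0.1,0,-0.4],[0,0,0]],[[-0.1,0,-0.4],[0,0,0]],[[-0.1,0,-0.4],[0,0,0]]]'|sed -n 2p
cat > cm.py <<'E'
from tr import *
S=shot(sys.argv[1]);tray(S)
im,d=S['im'],S['d'];C=-S['t']@S['R'];v,u=np.mgrid[:420,:560];r,_=ray(np.c_[u.ravel(),v.ravel()],S)
P=(C+r*(d.ravel()/(r@S['R'][2]))[:,None]).reshape(420,560,3);z=P[...,2]
m=((d>0)&(z>.080)&(z<.094)&(np.hypot(P[...,0]-.6,P[...,1]-float(sys.argv[2]))<.07)).astype(np.uint8);n,l,st,_=cv2.connectedComponentsWithStats(m);k=1+st[1:,4].argmax();T=P[l==k]
print('cup',st[k],(T.mean(0)*1000).round(1),cv2.minEnclosingCircle((T[:,:2]*1000).astype(np.float32)))
O=np.array([.5801,.3259]);D=np.array([-.083,.9966])
E
python3 cm.py w6 .034
```

```text
tool_rot: [[0.847, -0.531, -0.0], [-0.531, -0.847, 0.0], [-0.0, 0.0, -1.0]]
ft_force: [0.1, -0.7, 0.5]
grip_width: 0.0855
gripper_force: 0.0
position: [0.5624, 0.0605, 0.2435]
comp [  194    52   178   176 12810] ((604.4196166992188, 34.674076080322266), (140.73184204101562, 150.45428466796875), 4.804203033447266)
comp [ 375  207   83   83 3161] ((403.90435791015625, -36.48320007324219), (99.24778747558594, 89.2359390258789), 36.887794494628906)
comp [ 206  316  149   45 4795] ((377.6689147949219, 181.722412109375), (205.79705810546875, 81.67914581298828), 56.09239196777344)
cup [ 250  113   65   64 1019] [604.3  35.7  86.6] ((604.943603515625, 35.36454772949219), 29.957500457763672)
```

View pics/w6.png

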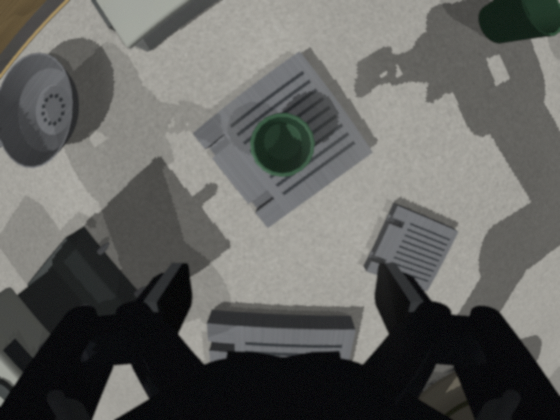

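The cup (rim at px (283,143)) is standing centred on the tray to within 1 mm, and it is released. Next I'll go behind the tray, with the tool turned and leaned 15°.

```bash
python3 go.py .615 -.09 .2 4.76 15
```

```text
t 15.85 p [0.5625 0.0603 0.2427] yawY -122.11 f [ 0.2 -0.3 -1. ] w 0.0854 rows needed 3.2964038512300764
[0.2488, 0.1987, 0.0852] [0.0918, 0.0467, -0.7001]
```

```bash
python3 -m handwheel '[[[0.249,0.199,0],[0,0,-0.7]],[[0.249,0.199,0],[0,0,-0.7]],[[0.249,0.199,0],[0,0,-0.7]],[[0.249,0.199,0],[0,0,-0.7]],[[0.249,0.199,0],[0,0,-0.7]],[[0.249,0.199,0],[0,0,-0.7]],[[0.249,0.199,0],[0,0,-0.7]],[[0.249,0.199,0],[0,0,-0.7]],[[0.249,0.199,0],[0,0,-0.7]],[[0.249,0.199,0],[0,0,-0.7]]]'|head -2
python3 go.py .615 -.09 .1 4.76 15
```

```text
time_s: 16.85
position: [0.6152, -0.0905, 0.2418]
t 16.85 p [ 0.6152 -0.0905  0.2418] yawY -36.36 f [0.8 0.6 0.5] w 0.0856 rows needed 2.8362957146253858
[0.0009, -0.0, 0.2836] [0.0288, 0.0797, -0.2272]
```

```bash
python3 -m handwheel '[[[0,0,0],[0.029,0.08,-0.227]],[[0,0,0],[0.029,0.08,-0.227]],[[0,0,0],[0.029,0.08,-0.227]],[[0,0,0.1],[0.029,0.08,-0.227]],[[0,0,0.2],[0.029,0.08,-0.227]],[[0,0,0.284],[0.029,0.08,-0.227]],[[0,0,0.284],[0.029,0.08,-0.227]],[[0,0,0.284],[0.029,0.08,-0.227]]]'|head -3
python3 go.py .615 -.09 .0 4.76 15
```

```text
time_s: 17.65
position: [0.6153, -0.0902, 0.1019]
tool_rot: [[-0.073, 0.997, -0.018], [0.963, 0.076, 0.259], [0.259, 0.002, -0.966]]
t 17.65 p [ 0.6153 -0.0902  0.1019] yawY 4.34 f [-0.4 -0.1  1.4] w 0.0857 rows needed 2.037630325400705
[-0.0523, -0.0009, 0.1969] [0.0011, -0.0001, -0.0021]
```

```bash
python3 -m handwheel '[[[-0.02,-0.001,0.08],[0,0,-0.002]],[[-0.045,-0.001,0.16],[0,0,-0.002]],[[-0.052,-0.001,0.19],[0,0,-0.002]],[[-0.052,-0.001,0.197],[0,0,-0.002]],[[-0.052,-0.001,0.197],[0,0,-0.002]],[[-0.052,-0.001,0.197],[0,0,-0.002]]]'|sed -n 2p\;4p
python3 go.py .6147 -.09 -.004 4.76 15; echo; python3 go.py .5979 .11 -.004 4.76 15
```

```text
position: [0.616, -0.0898, 0.0025]
ft_force: [-0.5, 0.6, -0.4]
t 18.25 p [ 0.616  -0.0898  0.0025] yawY 4.76 f [-0.5  0.6 -0.4] w 0.0853 rows needed 0.1326371053934947
[-0.0035, -0.0027, 0.0125] [0.0024, 0.0006, 0.0007]

t 18.25 p [ 0.616  -0.0898  0.0025] yawY 4.76 f [-0.5  0.6 -0.4] w 0.0853 rows needed 4.014303875002188
[0.3844, -0.003, 0.1156] [0.0024, 0.0006, 0.0007]
```

```bash
python3 -m handwheel '[[[-0.003,-0.003,0.0125],[0.0024,0,0.0007]],[[-0.003,-0.003,0.0125],[0.0024,0,0.0007]],[[0.016,-0.003,0.018],[0.0024,0,0.0007]],[[0.035,-0.003,0.023],[0.0024,0,0.0007]],[[0.054,-0.003,0.028],[0.0024,0,0.0007]],[[0.064,-0.003,0.0305],[0.0024,0,0.0007]],[[0.070,-0.003,0.032],[0.0024,0,0.0007]],[[0.070,-0.003,0.032],[0.0024,0,0.0007]],[[0.070,-0.003,0.032],[0.0024,0,0.0007]]]'
python3 go.py .6147 -.09 -.004 4.76 15; python3 go.py .5979 .11 -.004 4.76 15
```

```text
time_s: 19.15
position: [0.6102, -0.0519, -0.0062]
tool_rot: [[-0.079, 0.997, -0.024], [0.963, 0.083, 0.257], [0.258, -0.003, -0.966]]
ft_force: [-0.8, 0.0, -0.8]
grip_width: 0.0852
gripper_force: 0.0
t 19.15 p [ 0.6102 -0.0519 -0.0062] yawY 4.75 f [-0.8  0.  -0.8] w 0.0852 rows needed 0.7682264754782753
[-0.0729, 0.0026, -0.0241] [-0.001, 0.0001, -0.0003]
t 19.15 p [ 0.6102 -0.0519 -0.0062] yawY 4.75 f [-0.8  0.  -0.8] w 0.0852 rows needed 3.2479644389434883
[0.3149, 0.0022, 0.0797] [-0.001, 0.0001, -0.0003]
```

```bash
python3 -m handwheel '[[[0.007,0.002,-0.0025],[-0.001,0,0]],[[0.0145,0.002,-0.0005],[-0.001,0,0]],[[0.024,0.002,0.002],[-0.001,0,0]],[[0.036,0.002,0.0055],[-0.001,0,0]],[[0.0475,0.002,0.0085],[-0.001,0,0]],[[0.059,0.002,0.0115],[-0.001,0,0]],[[0.071,0.002,0.0145],[-0.001,0,0]],[[0.0825,0.002,0.0175],[-0.001,0,0]],[[0.094,0.002,0.021],[-0.001,0,0]],[[0.1055,0.002,0.024],[-0.001,0,0]]]'
python3 go.py .5979 .11 -.004 4.76 15
```

```text
time_s: 20.15
position: [0.6071, 0.002, -0.0039]
tool_rot: [[-0.079, 0.997, -0.02], [0.963, 0.082, 0.257], [0.257, 0.001, -0.966]]
ft_force: [0.5, -6.0, 1.4]
grip_width: 0.0855
gripper_force: 2.8
t 20.15 p [ 0.6071  0.002  -0.0039] yawY 4.69 f [ 0.5 -6.   1.4] w 0.0855 rows needed 2.1680826140038296
[0.2094, -0.0006, 0.0561] [0.0004, 0.0004, -0.0003]
```

```bash
python3 -m handwheel '[[[0.012,0,0.003],[0,0,0]],[[0.023,0,0.006],[0,0,0]],[[0.035,0,0.0095],[0,0,0]],[[0.0465,0,0.0125],[0,0,0]],[[0.058,0,0.0155],[0,0,0]],[[0.070,0,0.0185],[0,0,0]],[[0.0815,0,0.022],[0,0,0]],[[0.093,0,0.025],[0,0,0]],[[0.102,0,0.0275],[0,0,0]],[[0.105,0,0.028],[0,0,0]]]'|sed -n 2p\;4p
python3 cm.py w7 .09
python3 go.py .5979 .11 -.004 4.76 15
python3 - <<'E'
from m import *
im,d=get_image('scene');np.savez('scene0.npz',im=im,d=d);cv2.imwrite('pics/s2.png',im[:,:,::-1])
rect('med','scene',(350,280),.018,.04,.026)
E
```

```text
position: [0.6025, 0.0565, -0.0039]
ft_force: [0.8, -5.4, 0.7]
comp [  118     0   331   332 63360] ((598.2434692382812, 110.88499450683594), (139.9295196533203, 153.39175415039062), 4.656383514404297)
comp [ 229   27  109   60 4993] ((595.2240600585938, 149.67962646484375), (44.75790023803711, 28.553922653198242), 4.619139194488525)
cup [ 128  346  313   74 9819] [603.6  46.7  87.2] ((603.2792358398438, 48.71586990356445), 37.16362380981445)
t 21.2 p [ 0.6024  0.0566 -0.0039] yawY 4.71 f [ 1.2 -2.4  1.8] w 0.0854 rows needed 1.0720556930991014
[0.1035, -0.0002, 0.0279] [0.0002, 0.0002, -0.0002]
med scene 2026 z 0.0272 c 597.3 124.9 wh 145.0 174.0 a 4.5 mean [605.2 136.3]
```

View pics/w7.png

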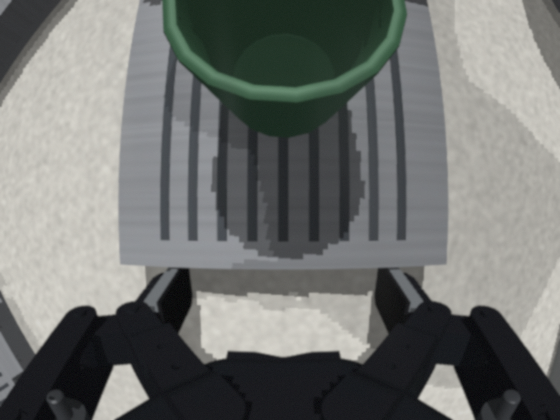

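The cup (rim at px (285,20–100)) is still centred, and both fingers are bearing on the tray's back edge at row 262. Lateral offset is about 0.2 mm and the angle is about 0.1° off. I'll continue pushing.

```bash
python3 -m handwheel '[[[0.006,0,0.0015],[0,0,0]],[[0.017,0,0.0045],[0,0,0]],[[0.029,0,0.008],[0,0,0]],[[0.0405,0,0.011],[0,0,0]],[[0.052,0,0.014],[0,0,0]],[[0.064,0,0.017],[0,0,0]],[[0.0755,0,0.0205],[0,0,0]],[[0.087,0,0.0235],[0,0,0]],[[0.0985,0,0.0265],[0,0,0]],[[0.1045,0,0.028],[0,0,0]]]'|sed -n 2p\;4p
python3 -m handwheel '[[[0.004,0,0.001],[0,0,0]],[[0.010,0,0.0027],[0,0,0]],[[0.017,0,0.0045],[0,0,0]],[[0.025,0,0.0067],[0,0,0]],[[0.033,0,0.009],[0,0,0]],[[0.041,0,0.011],[0,0,0]],[[0.046,0,0.0124],[0,0,0]],[[0.048,0,0.013],[0,0,0]]]'|sed -n 2p\;4p
python3 cm.py w8 .17;python3 go.py .5932 .167 -.004 4.76 15
```

```text
position: [0.5979, 0.1102, -0.0039]
ft_force: [0.2, -5.2, 3.5]
position: [0.5959, 0.1348, -0.004]
ft_force: [0.9, -7.2, 3.9]
comp [   0    0   56  130 3860] ((438.2043151855469, 250.92933654785156), (46.8242301940918, 102.70220947265625), 24.57354164123535)
comp [  118     0   331   332 63385] ((591.7672119140625, 189.15306091308594), (139.8837127685547, 153.30133056640625), 4.632048606872559)
comp [ 229   27  109   60 5021] ((588.7913818359375, 227.94252014160156), (44.77165222167969, 28.5609188079834), 4.835927486419678)
cup [ 123  347  318   73 9869] [597.  124.9  87.2] ((597.1895751953125, 123.62002563476562), 37.305931091308594)
t 23.1 p [ 0.596   0.1349 -0.0039] yawY 4.7 f [-0.2 -4.8  3.7] w 0.0856 rows needed 0.6452418643496864
[0.0623, -0.0002, 0.0168] [0.0002, 0.0002, -0.0003]
```

```bash
python3 -m handwheel '[[[0.004,0,0.001],[0,0,0]],[[0.010,0,0.0027],[0,0,0]],[[0.016,0,0.0043],[0,0,0]],[[0.022,0,0.0059],[0,0,0]],[[0.028,0,0.0075],[0,0,0]],[[0.034,0,0.0091],[0,0,0]],[[0.040,0,0.0107],[0,0,0]],[[0.046,0,0.0124],[0,0,0]],[[0.052,0,0.014],[0,0,0]],[[0.056,0,0.015],[0,0,0]]]'|sed -n 2p\;4p
python3 -m handwheel '[[[0,0,0],[0,0,0]],[[0,0,0],[0,0,0]]]'|sed -n 2p\;4p;python3 cm.py w9 .2
```

```text
position: [0.5936, 0.1636, -0.004]
ft_force: [1.9, -6.3, 4.4]
position: [0.5935, 0.1638, -0.004]
ft_force: [1.7, -4.7, 3.3]
comp [  118     0   331   332 63483] ((589.3865966796875, 218.26580810546875), (139.96925354003906, 153.34133911132812), 4.65529727935791)
comp [ 229   26  109   61 4982] ((586.5799560546875, 257.3185119628906), (44.567588806152344, 29.215850830078125), 2.111293315887451)
comp [   0   41   47  135 3156] ((445.8432922363281, 246.87286376953125), (40.26436996459961, 87.04867553710938), 19.239511489868164)
cup [ 128  346  314   74 9839] [594.7 153.9  87.1] ((594.6322631835938, 152.61924743652344), 37.70629119873047)
```

```bash
python3 -m handwheel '[[[0.003,0,0.0008],[0,0,0]],[[0.005,0,0.0013],[0,0,0]],[[0.007,0,0.0019],[0,0,0]],[[0.007,0,0.0019],[0,0,0]],[[0.007,0,0.0019],[0,0,0]]]'|sed -n 2p\;4p
python3 -m handwheel '[[[0.002,0,0.0005],[0,0,0]],[[0.003,0,0.0008],[0,0,0]],[[0.004,0,0.0011],[0,0,0]],[[0.004,0,0.0011],[0,0,0]]]'|sed -n 2p\;4p
```

```text
position: [0.5932, 0.1672, -0.0041]
ft_force: [0.8, -6.8, 4.5]
position: [0.5931, 0.1692, -0.004]
ft_force: [0.4, -6.3, 5.5]
```

```bash
python3 -m handwheel '[[[0.001,0,0.0003],[0,0,0]],[[0.002,0,0.0005],[0,0,0]],[[0.002,0,0.0005],[0,0,0]]]'|sed -n 2p\;4p
python3 -m handwheel '[[[0.001,0,0.0003],[0,0,0]],[[0.002,0,0.0005],[0,0,0]],[[0.002,0,0.0005],[0,0,0]]]'|sed -n 2p\;4p
```

```text
position: [0.593, 0.1702, -0.004]
ft_force: [0.6, -6.2, 4.2]
position: [0.593, 0.1705, -0.004]
ft_force: [0.2, -10.7, 5.7]
```

```bash
python3 -m handwheel '[[[0.002,0,0.0005],[0,0,0]],[[0.003,0,0.0008],[0,0,0]],[[0.003,0,0.0008],[0,0,0]]]'|sed -n 2p\;4p
python3 -m handwheel '[[[-0.004,0,-0.001],[0,0,0]],[[-0.008,0,-0.002],[0,0,0]],[[-0.02,0,-0.006],[0,0,0]],[[-0.04,0,-0.012],[0,0,0]],[[-0.08,0,-0.02],[0,0,0]],[[-0.12,0,-0.1],[0,0,0]],[[-0.16,0,-0.2],[0,0,0]],[[-0.2,0,-0.3],[0,0,0]],[[-0.2,0,-0.36],[0,0,0]],[[-0.2,0,-0.36],[0,0,0]]]'|sed -n 2p\;4p
python3 cm.py w10 .25
```

```text
position: [0.5933, 0.1707, -0.004]
ft_force: [-0.6, -18.1, 6.4]
position: [0.6064, 0.0279, 0.1485]
ft_force: [-0.0, 0.1, -0.5]
comp [    0     0   160   167 15708] ((325.53021240234375, 216.90106201171875), (205.6387481689453, 206.98458862304688), 55.14529037475586)
comp [  204     0   152    82 10666] ((589.480712890625, 218.63003540039062), (140.29112243652344, 93.73945617675781), 4.3987250328063965)
comp [  34  221   98   97 4634] ((403.9587097167969, -33.14014434814453), (98.67054748535156, 90.83109283447266), 36.83333206176758)
cup [283   0   1   1   1] [591.9 221.7  80.9] ((591.9200439453125, 221.7240753173828), 9.999999747378752e-05)
```

View pics/w10.png

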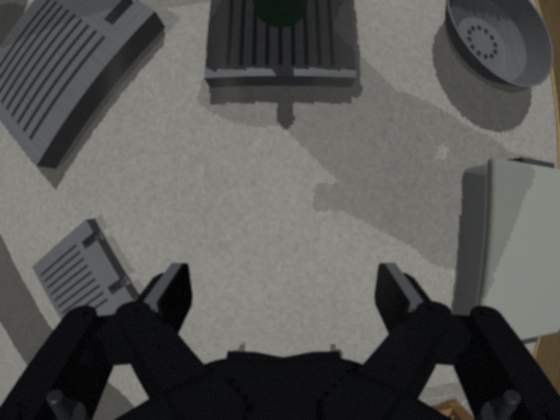

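The tray at (280,40) is against the dispenser, with the cup at (280,8) standing on it and the gripper clear. I'll check how well it is seated with depth from the wrist and scene cameras.

```bash
python3 - <<'E'
from w import *; from h import pts
O=np.array([.5801,.3259]);D=np.array([-.083,.9966]);N=np.array([-.9966,-.083])
S=np.load('w10.npz');d=S['d'];C=-S['t']@S['R'];v,u=np.mgrid[:420,:560];r,_=ray(np.c_[u.ravel(),v.ravel()],S)
Pw=(C+r*(d.ravel()/(r@S['R'][2]))[:,None]).reshape(420,560,3)
for n in('wrist','scene','side'):
    if n=='wrist': P=Pw
    else: im,d=get_image(n);np.savez(n+'f.npz',im=im,d=d);P=pts(n,d,camera_params(n))
    a=(P[...,:2]-O)@D;b=(P[...,:2]-O)@N;z=P[...,2];ok=d>0
    f=ok&(abs(z-.012)<.008)&(abs(a+.152)<.012)&(abs(b)<.06)  # near vertical face
    if f.sum()>20: print(n,'near face a',(np.median(a[f])*1000).round(1),f.sum(),'slope deg',np.degrees(np.polyfit(b[f],a[f],1)[0]).round(2))
    t=ok&(abs(z-.026)<.005)&(a>-.165)&(a<-.02)&(abs(b)<.09);print(n,'top b range',(np.percentile(b[t],[1,99])*1000).round(1),'a range',(np.percentile(a[t],[1,99])*1000).round(1),'z',np.median(z[t]).round(4))
    c=ok&(abs(z-.088)<.006)&(a>-.13)&(a<-.02)&(abs(b)<.05)
    if c.sum()>20:
        q=np.c_[a[c],b[c]]*1000;print(n,'cup a,b',cv2.minEnclosingCircle(q.astype(np.float32)),c.sum())
E
python3 disp.py w10
```

```text
wrist near face a -150.1 770 slope deg -0.0
wrist top b range [-69.2  68.1] a range [-150.3  -63.1] z 0.0257
scene top b range [-69.8  69.6] a range [-150.3  -21. ] z 0.027
scene cup a,b ((-77.3759765625, -0.07677007466554642), 31.43459701538086) 143
side top b range [-55.5  71.2] a range [-150.4  -21.2] z 0.0267
side cup a,b ((-76.30994415283203, 0.1497596651315689), 31.82245445251465) 184
  return _methods._mean(a, axis=axis, dtype=dtype,
  ret = ret.dtype.type(ret / rcount)
Traceback (most recent call last):
  File "disp.py", line 9, in <module>
    q=pm&(b*s>0);print('peg',q.sum(),'y',(np.median(b[q])*1000).round(1),'a min/max',(np.percentile(a[q],[2,98])*1000).round(1))
                                                                                      ~~~~~~~~~~~~~^^^^^^^^^^^^^
IndexError: index -1 is out of bounds for axis 0 with size 0
```

The tray's near face is at -150.1 mm, the angle is 0°, and the cup is within about 2 mm of centre. The tray is home, so I'm handing in.

```bash
python3 -c "
from rig import *
print(close_job())"
```

```text
the job is handed in; nothing more can be done
None
```

I handed the job in with the tray home on both pegs and flush to the dispenser within about 1 mm, the small cup standing released within about 2 mm of the tray's centre, and the gripper clear; the hand-in gave no verdict.

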